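Lay the coffee tray for two

TASK

Lay the tray for two guests who will pour their own coffee: stand the white cup on the middle of the white saucer and the blue cup on the middle of the blue saucer, and put the sugar bowl midway between the two saucers, in line with them. The milk jug goes on the tray directly behind the sugar bowl, and the water glass directly behind the blue saucer (behind is towards the tray's long side away from the robot). Set everything down upright and gently, leave the saucers where they are and do not disturb the tamper or the cocoa shaker.

Things in the scene. Friction and masses are not known exactly. Their poses are not given: they have to be found in the camera images.
- tray: Fixed serving tray, black floor (6 mm above the counter), wooden rim 24 mm high, 8 mm thick; 290 (x) by 410 mm (y). Origin: centre of underside; x to its back long side (away from the robot), y to its left end, turned up to 12 degrees. The saucers stand on it 60 mm in front of its middle (x = -0.060), 110 mm left and right (220 mm between centres).
- white_saucer: White saucer, loose, standing on the left or the right half of the tray: 124 mm across, rim 16 mm high, flat middle 70 mm across whose upper face is 5 mm above the underside. The origin is the centre of the underside; 220 g.
- blue_saucer: The same saucer in blue, on the other half of the tray.
- white_cup: White coffee cup, upright on the counter beside the tray: 60 mm high, 62 mm across at the rim and nearly so down to 30 mm height, narrowing to a foot 40 mm across; wall 3.5 mm. One handle on its +x side reaches 53 mm from the axis, between 17 and 54 mm height. The origin is the centre of its underside, z up its axis. About 170 g.
- blue_cup: The same cup in blue.
- sugar_bowl: Round terracotta-coloured sugar bowl with a pale wooden lid (lid fixed on), no handle: the bowl 65 mm across between 20 and 44 mm height, the lid 63 mm across with a knob 18 mm across on top, 70 mm high in all. The origin is the centre of its underside, z up its axis. About 260 g.
- milk_jug: Small steel milk jug: 59 mm across from 5 to 46 mm height, a slightly narrower neck, 70 mm high; a handle on its +x side reaches 55 mm from the axis between 12 and 66 mm height, a small spout on its -x side at the rim. The origin is the centre of its underside, z up its axis. About 200 g.
- water_glass: Green-tinted drinking glass, empty, upright: 88 mm high, 61 mm across at the rim, 56 mm at 30 mm height, 53 mm at the foot. The origin is the centre of its underside, z up its axis. About 180 g.
- tamper: Coffee tamper standing on its steel foot (58 mm across), with a dark wooden handle, 88 mm high; stands among the things beside the tray and is not part of the job. Origin: centre of its underside.
- cocoa_shaker: Cocoa shaker, copper with a black domed lid, 60 mm across, 92 mm high, upright on the counter to the left, beyond the other things; not part of the job. Origin: centre of its underside.
There are look-alikes about, which are no part of the job. Leave any purple or yellow look-alike of the sugar_bowl alone.

How it is judged:
By the outcome, as a careful person would: the job done as asked, in the order asked, and still so for the second after the job is handed in, with the robot touching nothing.
It also fails if it takes over 128 s, if anything falls off the work surface, if the arm or the gripper's body presses on something with over 40 N, if the wrist force passes 120 N, or if a joint passes its speed limit or range.

ROBOT

A 6-joint arm with a two-finger parallel gripper is mounted at the origin on the work surface. World frame = base frame: x ahead of the robot, y to its left, z up, the work surface at z = 0. Lengths are in m, angles in rad, forces in N, time in s.
With the tool pointing down it reaches from about 0.275 to 0.975 m from the base axis. Payload 8.4 kg.
Tool frame: the origin (TCP) lies on the centre line of the jaws, within the pads' length; the fingertips stand 8 mm ahead of it and the grasp point (between the pads) lies 11 mm behind it; z points along the fingers, y is the line along which they close (so a half turn about z gives the same grasp; the last joint's range is limited). The gripper opens to 92 mm and grips with 3 to 60 N. Pads are 20 mm wide; open, the fingers measure 128 mm over their backs; the gripper's body (75 mm by 189 mm) begins 69 mm behind the grasp point.
Start: joints at [1.28, 0.353, 1.633, -0, 1.155, -0.002], TCP at [0.178, 0.599, 0.223] pointing down, gripper open.
Joint ranges: [-2.63, 2.63], [-0.92, 2.1], [0.06, 2.66], [-1.3, 4.44], [0, 2.69], [-3.02, 3.02]. Speed limits (rad/s): [2.22, 2.22, 2.79, 3.14, 3.14, 3.14].

INTERFACE

Orientations are given as a rotation vector (axis times angle).
In Python, from plant import * gives the robot as it stands.
- The arm moves only by the tool jog_arm, never from a script. Its argument "deltas" is one flat list of numbers, 5 for each row, row after row: the gripper command: -1 is fully open, 1 is shut, values between are in proportion, then the shift along the tool's x, y, z in m, then the turn about the tool's z in degrees. A call has 1 to 12 rows; each row is the pose to reach, as a shift and turn from the pose commanded when the call began, along the tool's axes at that moment; what a row does not reach only later rows make up. A row lasts 1/12 s, in which the tool goes at most 41.7 mm and 7.16 degrees, less where a joint would pass 70% of its speed; a pose out of reach is approached as far as the arm can. A call with a gripper value outside its range is refused whole. The fingers move at their own pace and stop on an object; "force" is the grip in N (left out, the last holds). Time passes only in rows, so rows that repeat a pose let the fingers close. It gives the time, the measured TCP pose, the force, the opening and the grip force at its end, in the units of the state.
- get_obs(): the state, without advancing time (a new reading comes with each control period).
- read_camera(name): name is "scene" or "top" or "wrist"; returns the picture (384x512x3 uint8, red, green, blue); there is no depth.
- get_calibration(name): a dict with "K" (3x3 intrinsics, pixels), "view" (4x4, takes a point from world to camera coordinates). Camera axes: x right, y up, looking along -z (the intrinsics and any distortion apply to the point x, -y, -z); pixel columns grow to the right and rows downward; lengths in m; the calibration is good to about 2 mm. A picture is of the moment at which its call begins: read the wrist's pose just before it. get_calibration takes no time and is no camera call; for the wrist camera it gives the pose at the moment of the call.
- hand_in(): hands the job in; it is judged then, once.
The state is a dict: "t": time; "q": joint angles; "joint_vel": joint speeds; "effort": joint torques, N m; "eef_pos": TCP position; "tool_rot": TCP orientation; "contact_force": force on the tool from outside, world axes, zero at the start; "ft_torque": the same for the moment, N m; "gripper_width": finger opening in m; "grasp_force": force on a finger pad.
Only numpy, scipy, OpenCV 4.12 (cv2) and the standard library are available. Lean on these libraries where they do the work, as an engineer would, in place of code of your own. Each camera call takes 0.05 s, during which the arm holds its last target. There are 200 camera calls.

## Working session

There is one attempt and no reset: what is moved stays moved. The work goes in short steps, Python scripts to look and compute and a tool call to move; the robot and the scene stay as the last step left them, time stands still between calls to the robot, and variables do not carry over. Pictures are saved under pics/ and viewed, at most 14 in all, crops included, and the job is handed in when it is done.

Besides the shell and the picture viewer there is one more tool, called after "Request:" as name(argument=value, ...) on one line, values as JSON. jog_arm: Moves the arm, as the interface text tells. Its arguments: {"type":"object","properties":{"deltas":{"type":"array","items":{"type":"number"}},"force":{"type":"number"}},"required":["deltas"]}

```bash
mkdir -p pics; cat > h.py <<'E'
from plant import *
import numpy as np, cv2
from scipy.spatial.transform import Rotation as R
def snap(n,f):
    im=read_camera(n); cv2.imwrite('pics/'+f,cv2.cvtColor(im,cv2.COLOR_RGB2BGR)); return im
def ray(n,u,v,z,c=None):
    c=c or get_calibration(n); V=np.array(c['view']);K=np.array(c['K'])
    d=np.linalg.inv(K)@[u,v,1]; d=np.array([d[0],-d[1],-d[2]])
    Rw=V[:3,:3].T; o=-Rw@V[:3,3]; d=Rw@d
    return o+d*(z-o[2])/d[2]
def proj(n,p,c=None):
    c=c or get_calibration(n); V=np.array(c['view']);K=np.array(c['K'])
    q=V[:3,:3]@np.array(p)+V[:3,3]; q=K@[q[0],-q[1],-q[2]]; return q[:2]/q[2]
E
python3 - <<'E'
from h import *
print(get_obs())
for n in('top','scene'):
    c=get_calibration(n);print(c);snap(n,n+'0.png')
E
```

```text
{'t': 0.0, 'q': array([ 1.27958646e+00,  3.53658660e-01,  1.63413333e+00, -2.39682824e-05,
        1.15520183e+00, -2.39781000e-03]), 'joint_vel': array([ 0.00073526,  0.00036902, -0.00201975, -0.00052233,  0.00073792,
        0.0006087 ]), 'effort': array([ 5.91342996e-05, -5.93830776e+01, -3.34219122e+01,  6.97925314e-02,
        2.34687614e-02, -8.42465647e-05]), 'eef_pos': array([0.17787417, 0.59864389, 0.22185747]), 'tool_rot': array([-4.52048286e-01, -3.10871364e+00,  2.18218084e-03]), 'contact_force': array([-0.1642668 , -0.08539527, -0.52563462]), 'ft_torque': array([-0.00514609,  0.05438668,  0.03886956]), 'grasp_force': 0.0, 'gripper_width': 0.0922460951436902}
{'K': array([[389.34360171,   0.        , 253.52371326],
       [  0.        , 389.34360171, 196.47228415],
       [  0.        ,   0.        ,   1.        ]]), 'view': array([[ 0.01740405, -0.99951657,  0.02576279,  0.01358684],
       [ 0.99710974,  0.01925647,  0.07349387, -0.52752846],
       [-0.07395445,  0.02440924,  0.99696285, -1.4473916 ],
       [ 0.        ,  0.        ,  0.        ,  1.        ]])}
{'K': array([[398.54020142,   0.        , 262.96039658],
       [  0.        , 398.54020142, 195.02862587],
       [  0.        ,   0.        ,   1.        ]]), 'view': array([[-2.46739014e-03,  9.99994079e-01,  2.39855075e-03,
        -4.86368299e-02],
       [-7.61874183e-01, -3.43344073e-03,  6.47715941e-01,
         3.87445775e-01],
       [ 6.47720342e-01, -2.29225965e-04,  7.61878144e-01,
        -1.55914882e+00],
       [ 0.00000000e+00,  0.00000000e+00,  0.00000000e+00,
         1.00000000e+00]])}
```

View pics/top0.png

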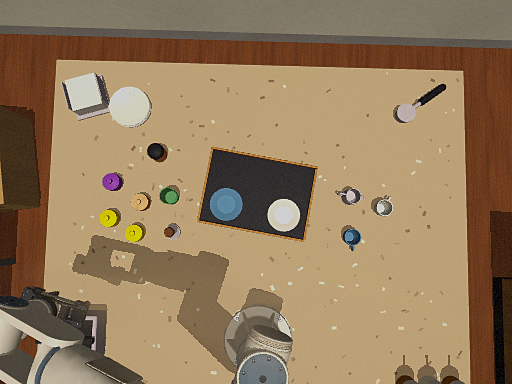

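View pics/scene0.png

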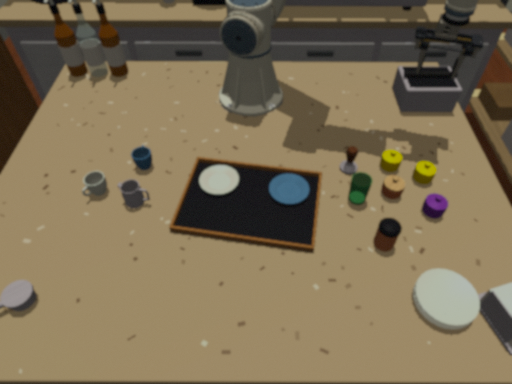

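The top view shows the blue saucer at (226,204) and the white saucer at (283,215). The sugar bowl is at (140,201), the glass at (169,196) and the tamper at (172,231). The jug is at (350,196), the white cup at (384,207), the blue cup at (351,237) and the shaker at (156,151). I'll enlarge this view for precise pixels.

```bash
python3 - <<'E'
from h import *
im=cv2.imread('pics/top0.png')
a=cv2.resize(im[130:250,95:195],None,fx=4,fy=4,interpolation=cv2.INTER_CUBIC)
b=cv2.resize(im[170:260,330:405],None,fx=5,fy=5,interpolation=cv2.INTER_CUBIC)
o=np.zeros((480,780,3),np.uint8);o[:480,:400]=a;o[:450,403:778]=b
cv2.imwrite('pics/crop0.png',o)
hsv=cv2.cvtColor(im,cv2.COLOR_BGR2HSV)
def blob(m,lo,hi,box):
    x0,y0,x1,y1=box;k=np.zeros(m.shape,np.uint8);k[y0:y1,x0:x1]=m[y0:y1,x0:x1]
    c=max(cv2.findContours(k,cv2.RETR_EXTERNAL,cv2.CHAIN_APPROX_NONE)[0],key=cv2.contourArea)
    return c
c=blob(cv2.inRange(hsv,(90,80,60),(125,255,255)),0,0,(195,170,260,230));e=cv2.fitEllipse(c);print('blueS',e,ray('top',*e[0],.022))
c=blob(cv2.inRange(hsv,(0,0,150),(180,70,255)),0,0,(258,190,303,236));e=cv2.fitEllipse(c);print('whiteS',e,ray('top',*e[0],.022))
# tray: dark floor
c=blob(cv2.inRange(hsv,(0,0,0),(180,255,60)),0,0,(195,140,325,245));r=cv2.minAreaRect(c)
P=[ray('top',*p,.015)[:2] for p in cv2.boxPoints(r)];print('tray',np.round(P,3),np.mean(P,0))
E
```

```text
blueS ((225.70899963378906, 203.83169555664062), (31.924283981323242, 32.295814514160156), 33.04829406738281) [0.49732056 0.12711108 0.022     ]
whiteS ((283.3819885253906, 214.80117797851562), (31.55350685119629, 31.839683532714844), 165.0811004638672) [ 0.46016331 -0.08997603  0.022     ]
tray [[ 0.436  0.226]
 [ 0.707  0.182]
 [ 0.641 -0.212]
 [ 0.37  -0.163]] [0.53835264 0.00817995]
```

View pics/crop0.png

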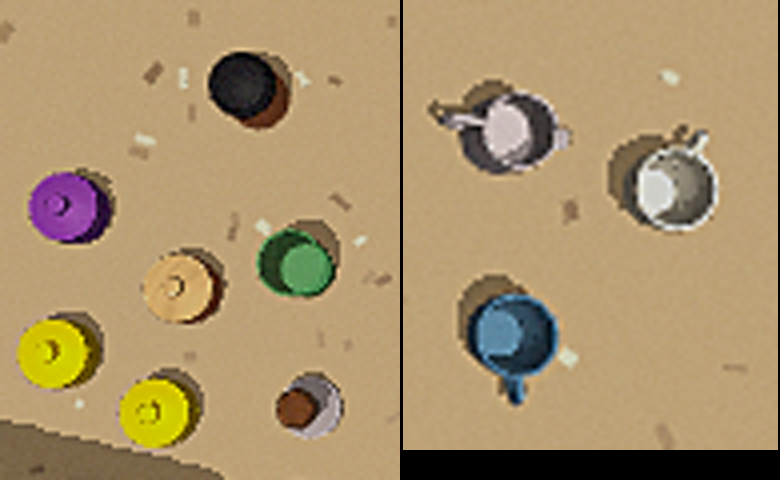

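The enlarged crop shows the rim centres in crop pixels:
- White cup at (678,187), handle up and to the right.
- Blue cup at (513,335), handle down.
- Jug at (510,130), handle to the left.
- Sugar lid at (180,288).
- Glass rim at (290,262).

The saucers measure 220 mm apart, and the tray centre agrees with them.

```bash
cat >> h.py <<'E'
W=np.array([.460,-.090]);B=np.array([.4973,.1271]);M=(W+B)/2
ty=(B-W)/np.linalg.norm(B-W);tx=np.array([ty[1],-ty[0]])
def go(x,y,z,ydir=None):
    """deltas to bring TCP to x,y,z with closing axis along ydir (deg, world heading)"""
    o=get_obs();Rm=R.from_rotvec(o['tool_rot']).as_matrix()
    d=Rm.T@(np.array([x,y,z])-o['eef_pos']);t=0
    h=np.degrees(np.arctan2(Rm[1,1],Rm[0,1]))
    if ydir is not None:
        t=-(ydir-h); t=(t+90)%180-90   # tool z is down: positive turn lowers heading
    print('delta mm',np.round(d*1000,1),'turn',round(t,1),'| heading y',round(h,1),'q6',round(o['q'][5],2),'pos',o['eef_pos'].round(4),'t',o['t'],'tilt z',Rm[:,2].round(3))
E
python3 - <<'E'
from h import *
L=lambda u,v:(95+(u)/4-.4,130+v/4-.4); Rr=lambda u,v:(330+(u-403)/5-.4,170+v/5-.4)
for n,p,z in [('wcup',Rr(678,187),.06),('wh',Rr(701,140),.05),('bcup',Rr(513,335),.06),('bh',Rr(516,398),.05),('jug',Rr(510,130),.07),('jh',Rr(440,112),.06),('sp',Rr(563,137),.067),
 ('knob',L(174,287),.07),('sugar',L(180,288),.06),('glass',L(290,262),.088),('tamper foot',L(315,407),.01),('cocoa',L(243,85),.09),('yel',L(155,412),.06)]:
    print(n,ray('top',*p,z)[:2].round(4))
print(M,tx,ty,np.degrees(np.arctan2(*ty[::-1])))
go(.47,-.45,.22)
c=get_calibration('wrist');V=c['view'];o=get_obs();print(c['K'],-V[:3,:3].T@V[:3,3]-o['eef_pos'],V[:3,:3].T[:,2])
E
```

```text
wcup [ 0.4946 -0.4597]
wh [ 0.5305 -0.4809]
bcup [ 0.3839 -0.3371]
bh [ 0.3376 -0.3421]
jug [ 0.5335 -0.3323]
jh [ 0.5466 -0.2831]
sp [ 0.5294 -0.3723]
knob [0.4978 0.4404]
sugar [0.4975 0.4377]
glass [0.521  0.3336]
tamper foot [0.3911 0.3211]
cocoa [0.6794 0.3806]
yel [0.3851 0.4557]
[0.47865 0.01855] [ 0.98555955 -0.16932921] [0.16932921 0.98555955] 80.25117990161408
delta mm [-578.7 -922.1    3.1] turn 0 | heading y 73.5 q6 -0.0 pos [0.1779 0.5987 0.222 ] t 0.1 tilt z [-0.    -0.001 -1.   ]
[[283.93583561   0.         261.47201487]
 [  0.         283.93583561 197.76603036]
 [  0.           0.           1.        ]] [-0.07667397  0.02332309  0.16272239] [-0.27172221  0.08177317  0.9588953 ]
```

Request:
jog_arm(deltas=[-1, -0.2, -0.31, 0, 0, -1, -0.6, -0.925, 0.02, 13.5, -1, -0.6, -0.925, 0.02, 13.5, -1, -0.6, -0.925, 0.02, 13.5, -1, -0.6, -0.925, 0.02, 13.5, -1, -0.6, -0.925, 0.02, 13.5, -1, -0.6, -0.925, 0.02, 13.5, -1, -0.6, -0.925, 0.02, 13.5, -1, -0.6, -0.925, 0.02, 13.5, -1, -0.6, -0.925, 0.02, 13.5, -1, -0.6, -0.925, 0.02, 13.5, -1, -0.6, -0.925, 0.02, 13.5], force=15)

```text
t: 1.1
eef_pos: [0.3191, 0.1177, 0.214]
tool_rot: [0.813, 3.034, 0.0]
contact_force: [0.7, 0.1, 0.4]
gripper_width: 0.092
grasp_force: 0.0
```

```bash
python3 -c "
from h import *
go(.4946,-.4597,.2,60)"
```

```text
delta mm [-440.8 -412.3   14. ] turn -0.0 | heading y 60.0 q6 -0.7 pos [0.3191 0.1177 0.214 ] t 1.1 tilt z [ 0.001  0.    -1.   ]
```

Request:
jog_arm(deltas=[-1, -0.44, -0.412, 0.014, 0, -1, -0.44, -0.412, 0.014, 0, -1, -0.44, -0.412, 0.014, 0, -1, -0.44, -0.412, 0.014, 0, -1, -0.44, -0.412, 0.014, 0, -1, -0.44, -0.412, 0.014, 0, -1, -0.44, -0.412, 0.014, 0, -1, -0.44, -0.412, 0.014, 0, -1, -0.44, -0.412, 0.014, 0, -1, -0.44, -0.412, 0.014, 0, -1, -0.44, -0.412, 0.014, 0, -1, -0.44, -0.412, 0.014, 0])

```text
t: 2.1
eef_pos: [0.4639, -0.361, 0.2018]
tool_rot: [-0.815, -3.033, -0.001]
contact_force: [0.7, -0.1, 0.9]
gripper_width: 0.0916
grasp_force: 0.0
```

Request:
jog_arm(deltas=[-1, -0.095, -0.09, 0, 0, -1, -0.095, -0.09, 0, 0, -1, -0.095, -0.09, 0, 0, -1, -0.095, -0.09, 0, 0, -1, -0.095, -0.09, 0, 0])

```text
t: 2.52
eef_pos: [0.501, -0.4864, 0.201]
tool_rot: [-0.817, -3.033, -0.0]
contact_force: [0.1, 1.0, -0.4]
gripper_width: 0.0918
grasp_force: 0.0
```

```bash
python3 -c "
from h import *
go(.4946,-.4597,.2,60)
snap('wrist','w1.png')
print(proj('wrist',(.4946,-.4597,.06)), proj('wrist',(.5335,-.3323,.07)))"
```

```text
delta mm [18.9 19.8  1. ] turn -0.2 | heading y 59.8 q6 -1.82 pos [ 0.501  -0.4864  0.201 ] t 2.5167 tilt z [-0.001  0.    -1.   ]
[277.85173195 173.9130294 ] [405.33235055 146.82232149]
```

View pics/w1.png

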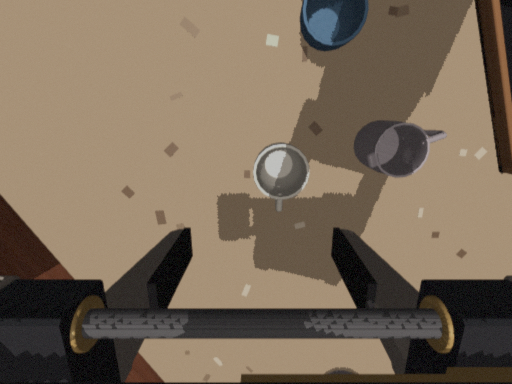

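The wrist view shows the white cup's rim centre at (281,171), with its handle pointing straight down the image, perpendicular to the closing axis. The jug rim is at (402,150). Both are within about 3 px of the prediction.

```bash
python3 -c "
from h import *
p=ray('wrist',281,171,.06);print(p)
print(ray('wrist',402,150,.07),ray('wrist',375,160,.067),ray('wrist',442,136,.06))
go(p[0],p[1],.034,60)"
```

```text
[ 0.49350685 -0.45517297  0.06      ]
[ 0.53481047 -0.33649149  0.07      ] [ 0.53137843 -0.36389139  0.067     ] [ 0.54575641 -0.29094148  0.06      ]
delta mm [ 20.6  21.6 167.2] turn -0.1 | heading y 59.9 q6 -1.82 pos [ 0.5007 -0.4844  0.2012] t 2.5667 tilt z [-0.001  0.001 -1.   ]
```

Request:
jog_arm(deltas=[-1, 0.01, 0.01, 0.02, 0, -1, 0.02, 0.02, 0.05, 0, -1, 0.02, 0.02, 0.08, 0, -1, 0.02, 0.02, 0.08, 0, -1, 0.02, 0.02, 0.08, 0])

```text
t: 2.98
eef_pos: [0.493, -0.4548, 0.1217]
tool_rot: [-0.812, -3.032, -0.003]
contact_force: [-0.4, -0.7, 0.1]
gripper_width: 0.0917
grasp_force: 0.0
```

```bash
python3 -c "
from h import *
go(.494,-.457,.034,60)"
```

```text
delta mm [-2.2 -1.4 87.7] turn 0.0 | heading y 60.0 q6 -1.79 pos [ 0.493  -0.4548  0.1217] t 2.9833 tilt z [-0.003  0.002 -1.   ]
```

Good enough. I'll descend, close, and lift.

Request:
jog_arm(deltas=[-1, 0, 0, 0.03, 0, -1, -0.002, -0.001, 0.06, 0, -1, -0.002, -0.001, 0.08, 0, -1, -0.002, -0.001, 0.087, 0, -1, -0.002, -0.001, 0.087, 0, 0.2, -0.002, -0.001, 0.087, 0, 1, -0.002, -0.001, 0.087, 0, 1, -0.002, -0.001, 0.087, 0, 1, -0.002, -0.001, 0.087, 0, 1, -0.002, -0.001, 0.087, 0, 1, -0.002, -0.001, 0.087, 0, 1, -0.002, -0.001, 0.087, 0])

```text
t: 3.98
eef_pos: [0.4958, -0.4592, 0.0364]
tool_rot: [0.814, 3.033, -0.001]
contact_force: [0.9, 2.2, 6.9]
gripper_width: 0.0614
grasp_force: 15.0
```

Request:
jog_arm(deltas=[1, 0, 0, -0.01, 0, 1, 0, 0, -0.03, 0, 1, 0, 0, -0.06, 0, 1, 0, 0, -0.09, 0, 1, 0, 0, -0.11, 0, 1, 0, 0, -0.12, 0, 1, 0, 0, -0.12, 0])

```text
t: 4.57
eef_pos: [0.4961, -0.4598, 0.1582]
tool_rot: [0.813, 3.031, -0.003]
contact_force: [0.8, -0.2, -1.7]
gripper_width: 0.0617
grasp_force: 15.0
```

```bash
python3 -c "
from h import *
go(W[0],W[1],.10,60)"
```

```text
delta mm [216.6 302.1  57. ] turn -0.0 | heading y 60.0 q6 -1.8 pos [ 0.4961 -0.4598  0.1582] t 4.5667 tilt z [ 0.003 -0.003 -1.   ]
```

Request:
jog_arm(deltas=[1, 0.01, 0.014, 0, 0, 1, 0.029, 0.04, 0, 0, 1, 0.05, 0.07, 0, 0, 1, 0.072, 0.1, 0, 0, 1, 0.094, 0.131, 0, 0, 1, 0.115, 0.16, 0, 0, 1, 0.137, 0.191, 0, 0, 1, 0.158, 0.22, 0, 0, 1, 0.179, 0.25, 0, 0, 1, 0.2, 0.279, 0, 0, 1, 0.213, 0.297, 0, 0, 1, 0.217, 0.302, 0, 0])

```text
t: 5.57
eef_pos: [0.4566, -0.0858, 0.1539]
tool_rot: [-0.81, -3.032, -0.001]
contact_force: [-0.5, 0.7, -1.4]
gripper_width: 0.0615
grasp_force: 15.0
```

Request:
jog_arm(deltas=[1, 0, 0, 0.015, 0, 1, 0, 0, 0.035, 0, 1, 0, 0, 0.055, 0, 1, 0, 0, 0.065, 0, 1, 0, 0, 0.065, 0, 1, 0, 0, 0.065, 0])

```text
t: 6.07
eef_pos: [0.458, -0.0891, 0.0898]
tool_rot: [-0.814, -3.032, 0.0]
contact_force: [0.6, -0.7, -1.7]
gripper_width: 0.0616
grasp_force: 15.0
```

```bash
python3 -c "
from h import *
go(W[0],W[1],.047,60)
snap('wrist','w2.png')"
```

```text
delta mm [-2.3  0.3 42.8] turn -0.1 | heading y 59.9 q6 -1.24 pos [ 0.458  -0.0891  0.0898] t 6.0667 tilt z [-0.002  0.    -1.   ]
```

View pics/w2.png

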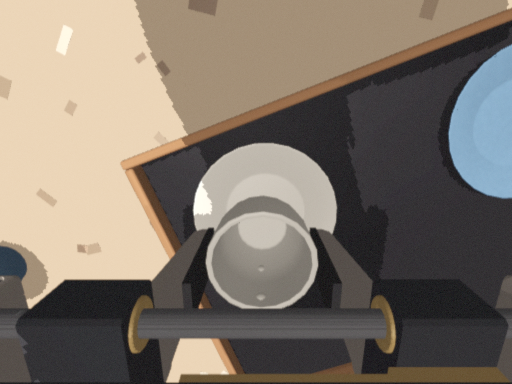

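The wrist view shows the cup rim centred at (262,259). The saucer rim passes through (194,208), (265,143) and (337,210).

```bash
cat >> h.py <<'E'
def circ(P): # centre, radius of circle through 3 or more points
    P=np.array(P)[:,:2];A=np.c_[2*P,np.ones(len(P))];s=np.linalg.lstsq(A,(P**2).sum(1),rcond=None)[0]
    return s[:2].round(4),np.sqrt(s[2]+s[:2]@s[:2]).round(4)
E
python3 -c "
from h import *
print(circ([ray('wrist',*p,.022) for p in [(194,208),(265,143),(337,210),(214,165),(316,165)]]))
print(circ([ray('wrist',*p,.1138) for p in [(207,258),(317,257),(262,310),(262,212)]]))
go(W[0],W[1],.047,60)
"
```

```text
(array([ 0.4645, -0.0884]), np.float64(0.0616))
(array([ 0.458, -0.088]), np.float64(0.0302))
delta mm [-1.6 -0.  43.5] turn -0.1 | heading y 59.9 q6 -1.24 pos [ 0.4586 -0.0892  0.0905] t 6.1167 tilt z [-0.  0. -1.]
```

Request:
jog_arm(deltas=[1, -0.004, 0.002, 0.01, 0, 1, -0.004, 0.002, 0.022, 0, 1, -0.004, 0.002, 0.032, 0, 1, -0.004, 0.002, 0.038, 0, 1, -0.004, 0.002, 0.04, 0, 1, -0.004, 0.002, 0.0415, 0, 1, -0.004, 0.002, 0.0425, 0, 1, -0.004, 0.002, 0.0425, 0, 1, -0.004, 0.002, 0.0425, 0])

```text
t: 6.87
eef_pos: [0.4632, -0.0891, 0.0481]
tool_rot: [0.814, 3.034, 0.0]
contact_force: [-0.6, -0.6, -1.2]
gripper_width: 0.0615
grasp_force: 15.0
```

```bash
python3 -c "
from h import *
go(.4635,-.089,.047,60)"
```

```text
delta mm [-0.2  0.2  1.1] turn -0.0 | heading y 60.0 q6 -1.24 pos [ 0.4632 -0.0891  0.0481] t 6.8667 tilt z [ 0.001 -0.    -1.   ]
```

Request:
jog_arm(deltas=[1, 0, 0, 0.0005, 0, 1, 0, 0, 0.001, 0, 1, 0, 0, 0.001, 0, 1, 0, 0, 0.001, 0])

```text
t: 7.2
eef_pos: [0.4633, -0.0891, 0.0474]
tool_rot: [0.814, 3.033, 0.0]
contact_force: [-1.4, 0.4, 5.2]
gripper_width: 0.0614
grasp_force: 15.0
```

Request:
jog_arm(deltas=[1, 0, 0, 0.0005, 0, 1, 0, 0, 0.001, 0, 1, 0, 0, 0.001, 0, 1, 0, 0, 0.001, 0])

```text
t: 7.53
eef_pos: [0.4636, -0.0891, 0.0471]
tool_rot: [0.814, 3.033, 0.0]
contact_force: [-4.6, 1.8, 18.2]
gripper_width: 0.0614
grasp_force: 15.0
```

Request:
jog_arm(deltas=[1, 0, 0, -0.001, 0, -0.4, 0, 0, -0.001, 0, -0.5, 0, 0, -0.001, 0, -0.7, 0, 0, -0.001, 0, -0.8, 0, 0, -0.001, 0, -0.8, 0, 0, -0.001, 0, -0.8, 0, 0, -0.02, 0, -0.8, 0, 0, -0.05, 0, -1, 0, 0, -0.09, 0, -1, 0, 0, -0.13, 0, -1, 0, 0, -0.15, 0])

```text
t: 8.45
eef_pos: [0.4645, -0.0894, 0.2]
tool_rot: [0.813, 3.03, 0.0]
contact_force: [0.6, -0.3, -0.2]
gripper_width: 0.0916
grasp_force: 0.0
```

```bash
python3 -c "
from h import *
go(.3839,-.3371,.16,0)
ob=get_obs();print(ob['q'])
snap('wrist','w3.png')"
```

```text
delta mm [ -54.1 -254.8   39.8] turn 59.9 | heading y 59.9 q6 -1.24 pos [ 0.4645 -0.0894  0.2   ] t 8.45 tilt z [ 0.004 -0.001 -1.   ]
[-1.93299559e-01  1.38289797e-01  1.97500800e+00  9.24668115e-06
  1.02382188e+00 -1.23961735e+00]
```

View pics/w3.png

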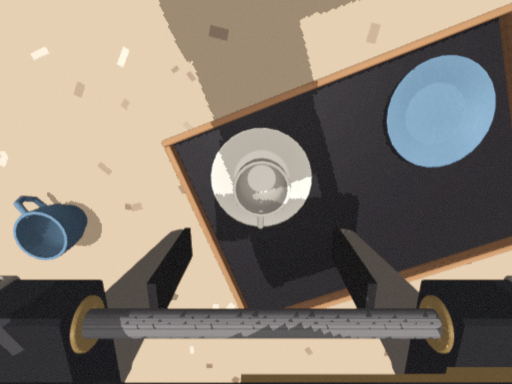

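The white cup stands in the saucer, with its rim at (262,188). The saucer spans 211–312 across and 127–226 down. The blue cup is at (41,232) with its handle tip at (20,201), and the blue saucer is centred near (441,111).

```bash
python3 -c "
from h import *
print('saucer',circ([ray('wrist',*p,.022) for p in [(211,178),(312,178),(262,127),(262,226)]]))
print('cup',circ([ray('wrist',*p,.071) for p in [(234,186),(291,186),(262,216),(262,161)]]))
print('bs',circ([ray('wrist',*p,.022) for p in [(387,117),(495,100),(450,56),(432,168),(402,75),(482,150)]]))
print('bc',ray('wrist',41,232,.06),ray('wrist',20,200,.05))
print('corner',ray('wrist',166,143,.024))
"
```

```text
saucer (array([ 0.4653, -0.0881]), np.float64(0.0624))
cup (array([ 0.4655, -0.0872]), np.float64(0.0305))
bs (array([0.5046, 0.1299]), np.float64(0.0642))
bc [ 0.38370477 -0.3366206   0.06      ] [ 0.34093547 -0.33908085  0.05      ]
corner [ 0.37040536 -0.16371331  0.024     ]
```

```bash
python3 -c "
from h import *
go(.3838,-.337,.13,95)"
```

```text
delta mm [ -52.1 -255.4   71.9] turn -35.0 | heading y 60.0 q6 -1.24 pos [ 0.466  -0.0897  0.2022] t 8.5 tilt z [ 0.008 -0.002 -1.   ]
```

Request:
jog_arm(deltas=[-1, -0.006, -0.03, 0, -5, -1, -0.014, -0.07, 0, -11, -1, -0.022, -0.11, 0, -17, -1, -0.03, -0.15, 0.02, -23, -1, -0.038, -0.19, 0.04, -29, -1, -0.046, -0.225, 0.06, -35, -1, -0.05, -0.247, 0.07, -35, -1, -0.052, -0.255, 0.07, -35, -1, -0.052, -0.255, 0.07, -35, -1, -0.052, -0.255, 0.07, -35])

```text
t: 9.33
eef_pos: [0.3802, -0.3356, 0.1256]
tool_rot: [0.133, -3.138, -0.001]
contact_force: [0.9, 1.0, 0.1]
gripper_width: 0.092
grasp_force: 0.0
```

```bash
python3 -c "
from h import *
go(.3838,-.337,.036,95)"
```

```text
delta mm [-3.5 -1.8 89.6] turn -0.2 | heading y 94.8 q6 -2.38 pos [ 0.3802 -0.3356  0.1256] t 9.3333 tilt z [-0.     0.001 -1.   ]
```

Request:
jog_arm(deltas=[-1, -0.003, -0.002, 0.03, 0, -1, -0.003, -0.002, 0.06, 0, -1, -0.003, -0.002, 0.08, 0, -1, -0.003, -0.002, 0.089, 0, -1, -0.003, -0.002, 0.089, 0, 0, -0.003, -0.002, 0.089, 0, 1, -0.003, -0.002, 0.089, 0, 1, -0.003, -0.002, 0.089, 0, 1, -0.003, -0.002, 0.089, 0, 1, -0.003, -0.002, 0.089, 0, 1, -0.003, -0.002, 0.089, 0, 1, -0.003, -0.002, 0.089, 0])

```text
t: 10.33
eef_pos: [0.3842, -0.3384, 0.0377]
tool_rot: [-0.135, 3.137, -0.003]
contact_force: [-0.8, -0.3, 7.2]
gripper_width: 0.0615
grasp_force: 15.0
```

Request:
jog_arm(deltas=[1, 0, 0, -0.01, 0, 1, 0, 0, -0.03, 0, 1, 0, 0, -0.06, 0, 1, 0, 0, -0.09, 0, 1, 0, 0, -0.12, 0, 1, 0, 0, -0.13, 0, 1, 0, 0, -0.13, 0])

```text
t: 10.92
eef_pos: [0.3846, -0.3386, 0.1695]
tool_rot: [-0.135, 3.135, -0.005]
contact_force: [0.6, -0.6, -3.0]
gripper_width: 0.0615
grasp_force: 15.0
```

```bash
python3 -c "
from h import *
go(.503,.129,.1,95)"
```

```text
delta mm [-158.   455.9   68.5] turn -0.1 | heading y 94.9 q6 -2.38 pos [ 0.3846 -0.3386  0.1695] t 10.9167 tilt z [ 0.004 -0.003 -1.   ]
```

Request:
jog_arm(deltas=[1, -0.004, 0.012, 0, 0, 1, -0.014, 0.04, 0, 0, 1, -0.026, 0.076, 0, 0, 1, -0.038, 0.112, 0, 0, 1, -0.051, 0.148, 0, 0, 1, -0.063, 0.184, 0, 0, 1, -0.076, 0.22, 0, 0, 1, -0.088, 0.256, 0, 0, 1, -0.1, 0.292, 0, 0, 1, -0.112, 0.325, 0, 0, 1, -0.123, 0.355, 0, 0, 1, -0.132, 0.382, 0, 0])

```text
t: 11.92
eef_pos: [0.4803, 0.057, 0.1646]
tool_rot: [0.137, -3.135, -0.0]
contact_force: [0.1, 0.1, -2.2]
gripper_width: 0.0618
grasp_force: 15.0
```

Request:
jog_arm(deltas=[1, -0.01, 0.028, 0, 0, 1, -0.018, 0.052, 0.01, 0, 1, -0.024, 0.068, 0.03, 0, 1, -0.026, 0.074, 0.05, 0, 1, -0.026, 0.074, 0.065, 0, 1, -0.026, 0.074, 0.075, 0, 1, -0.026, 0.074, 0.075, 0, 1, -0.026, 0.074, 0.075, 0])

```text
t: 12.58
eef_pos: [0.5002, 0.1301, 0.0906]
tool_rot: [0.135, -3.136, 0.001]
contact_force: [-0.7, 0.7, -1.3]
gripper_width: 0.0617
grasp_force: 15.0
```

```bash
python3 -c "
from h import *
go(.503,.129,.0485,95)
snap('wrist','w4.png')"
```

```text
delta mm [-2.9 -1.4 42.1] turn -0.1 | heading y 94.9 q6 -1.41 pos [0.5002 0.1301 0.0906] t 12.5833 tilt z [-0.003 -0.001 -1.   ]
```

View pics/w4.png

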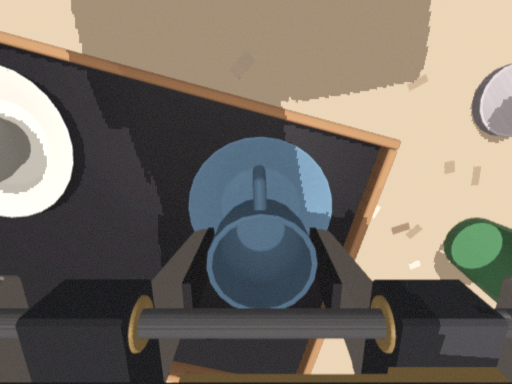

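The blue cup's rim spans 207–316 across. The blue saucer's rim spans 189–332, with its top at row 139.

```bash
python3 -c "
from h import *
print(circ([ray('wrist',*p,.022) for p in [(189,205),(260,139),(332,205),(209,161),(311,160)]]))
print(circ([ray('wrist',*p,.1129) for p in [(207,260),(316,260),(262,308),(262,213)]]))
go(.504,.129,.0485,95)
"
```

```text
(array([0.5026, 0.1298]), np.float64(0.0617))
(array([0.5007, 0.1305]), np.float64(0.0299))
delta mm [-2.9 -1.4 43. ] turn -0.1 | heading y 94.9 q6 -1.41 pos [0.501  0.1302 0.0915] t 12.6333 tilt z [-0.001 -0.    -1.   ]
```

Request:
jog_arm(deltas=[1, -0.002, -0.001, 0.01, 0, 1, -0.002, -0.001, 0.022, 0, 1, -0.002, -0.001, 0.032, 0, 1, -0.002, -0.001, 0.038, 0, 1, -0.002, -0.001, 0.04, 0, 1, -0.002, -0.001, 0.041, 0, 1, -0.002, -0.001, 0.042, 0, 1, -0.002, -0.001, 0.042, 0, 1, -0.002, -0.001, 0.042, 0])

```text
t: 13.38
eef_pos: [0.5039, 0.1296, 0.0502]
tool_rot: [-0.136, 3.138, 0.0]
contact_force: [0.3, 0.1, -1.3]
gripper_width: 0.0616
grasp_force: 15.0
```

Request:
jog_arm(deltas=[1, 0, 0, 0.0005, 0, 1, 0, 0, 0.001, 0, 1, 0, 0, 0.001, 0, 1, 0, 0, 0.001, 0])

```text
t: 13.72
eef_pos: [0.5036, 0.1296, 0.0489]
tool_rot: [-0.136, 3.138, 0.0]
contact_force: [-0.0, 0.1, -1.2]
gripper_width: 0.062
grasp_force: 15.0
```

Request:
jog_arm(deltas=[1, 0, 0, 0.0005, 0, 1, 0, 0, 0.001, 0, 1, 0, 0, 0.001, 0, 1, 0, 0, 0.001, 0])

```text
t: 14.05
eef_pos: [0.5043, 0.1296, 0.0487]
tool_rot: [-0.136, 3.137, 0.0]
contact_force: [-1.2, -0.8, 9.4]
gripper_width: 0.0616
grasp_force: 15.0
```

Request:
jog_arm(deltas=[1, 0, 0, -0.0005, 0, -0.4, 0, 0, -0.0005, 0, -0.5, 0, 0, -0.0005, 0, -0.7, 0, 0, -0.0005, 0, -0.8, 0, 0, -0.0005, 0, -0.8, 0, 0, -0.0005, 0, -0.8, 0, 0, -0.02, 0, -0.8, 0, 0, -0.05, 0, -1, 0, 0, -0.09, 0, -1, 0, 0, -0.13, 0, -1, 0, 0, -0.17, 0, -1, 0, 0, -0.17, 0])

```text
t: 15.05
eef_pos: [0.5075, 0.1305, 0.2253]
tool_rot: [-0.135, 3.128, 0.004]
contact_force: [1.3, 0.3, 1.6]
gripper_width: 0.0918
grasp_force: 0.0
```

```bash
python3 -c "
from h import *
go(.4975,.4385,.2,-10)
snap('wrist','w5.png')"
```

```text
delta mm [-16.4 307.6  26.1] turn -75.0 | heading y 95.0 q6 -1.41 pos [0.5075 0.1305 0.2253] t 15.05 tilt z [ 0.011  0.003 -1.   ]
```

View pics/w5.png

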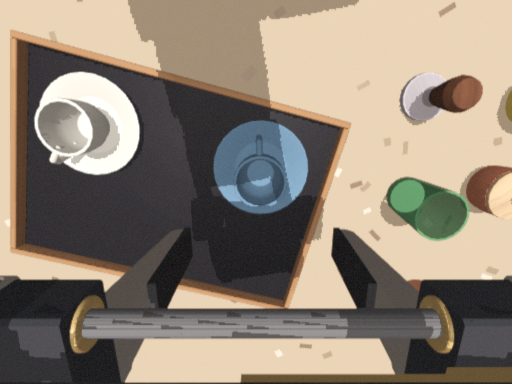

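The blue cup stands in its saucer, with its rim at (260,181). The saucer spans 214–307 across and 122–213 down. The glass rim is at (441,215), its foot at (408,196), and the sugar lid is at the right edge.

```bash
python3 -c "
from h import *
print('bs',circ([ray('wrist',*p,.022) for p in [(214,167),(308,167),(261,122),(261,213)]]))
print('bc',circ([ray('wrist',*p,.071) for p in [(235,181),(286,181),(260,208),(260,157)]]))
print('ws',circ([ray('wrist',*p,.022) for p in [(140,125),(85,73),(45,105),(108,173),(130,95),(135,150)]]))
print('glass',circ([ray('wrist',*p,.088) for p in [(417,207),(468,219),(445,192),(440,240)]]),ray('wrist',408,195,.003))
go(.4975,.4385,.2,-10)
"
```

```text
bs (array([0.4971, 0.1294]), np.float64(0.0602))
bc (array([0.503 , 0.1293]), np.float64(0.0294))
ws (array([ 0.4592, -0.0825]), np.float64(0.0593))
glass (array([0.5197, 0.3326]), np.float64(0.0297)) [0.51912557 0.33783521 0.003     ]
delta mm [-17.8 307.9  22.6] turn -75.0 | heading y 95.0 q6 -1.41 pos [0.5062 0.1302 0.222 ] t 15.1 tilt z [ 0.008  0.002 -1.   ]
```

Request:
jog_arm(deltas=[-1, 0, 0.02, 0, 7, -1, 0, 0.05, 0, 14, -1, -0.004, 0.085, 0, 21, -1, -0.008, 0.12, 0, 28, -1, -0.01, 0.155, 0, 35, -1, -0.012, 0.19, 0, 42, -1, -0.014, 0.22, 0, 49, -1, -0.016, 0.25, 0, 56, -1, -0.017, 0.275, 0, 63, -1, -0.018, 0.295, 0, 70, -1, -0.018, 0.305, 0.01, 77, -1, -0.018, 0.308, 0.02, 84])

```text
t: 16.1
eef_pos: [0.4943, 0.4398, 0.1961]
tool_rot: [-2.004, -2.418, 0.001]
contact_force: [0.1, -0.3, 0.4]
gripper_width: 0.0919
grasp_force: 0.0
```

Request:
jog_arm(deltas=[-0.8, 0, 0, 0, 7, -0.8, 0, 0, 0, 14, -0.8, 0, 0, 0, 21, -0.8, 0, 0, 0, 21, -0.8, 0, 0, 0, 21, -0.8, 0, 0, 0, 21])

```text
t: 16.6
eef_pos: [0.4946, 0.4377, 0.197]
tool_rot: [-2.403, -2.023, 0.002]
contact_force: [0.3, 0.1, 0.1]
gripper_width: 0.0825
grasp_force: 0.0
```

```bash
python3 -c "
from h import *
go(.4975,.4385,.034,-10)
snap('wrist','w6.png')"
```

```text
delta mm [  1.5   2.8 163. ] turn 0.2 | heading y -9.8 q6 0.89 pos [0.4946 0.4377 0.197 ] t 16.6 tilt z [-0.001 -0.001 -1.   ]
```

View pics/w6.png

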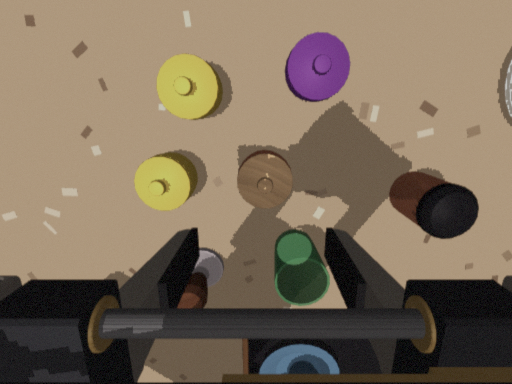

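The wrist view shows the sugar lid at (265,180) with its knob at (265,186). The yellow decoy at (162,183) is clear of the jaws, the glass rim is at (301,279), and the tamper is at (195,285).

```bash
python3 -c "
from h import *
print(ray('wrist',265,180,.058),ray('wrist',265,186,.069),ray('wrist',266,177,.044))
print('glass',circ([ray('wrist',*p,.088) for p in [(274,278),(329,278),(302,304),(301,256)]]))
p=ray('wrist',162,183,.058);print(p)
go(.4975,.4385,.034,-10)
"
```

```text
[0.50062942 0.44828994 0.058     ] [0.49983914 0.44440606 0.069     ] [0.50195468 0.44834099 0.044     ]
glass (array([0.5217, 0.3372]), np.float64(0.0301))
[0.38922381 0.46424162 0.058     ]
delta mm [  1.3   2.6 163.2] turn 0.1 | heading y -9.9 q6 0.89 pos [0.4948 0.4377 0.1972] t 16.65 tilt z [-0.001 -0.001 -1.   ]
```

Request:
jog_arm(deltas=[-0.8, 0.005, 0.003, 0.02, 0, -0.8, 0.005, 0.003, 0.05, 0, -0.8, 0.005, 0.003, 0.085, 0, -0.8, 0.005, 0.003, 0.12, 0, -0.8, 0.005, 0.003, 0.145, 0, -0.8, 0.005, 0.003, 0.162, 0, -0.8, 0.005, 0.003, 0.172, 0, -0.8, 0.005, 0.003, 0.172, 0, 0, 0.005, 0.003, 0.172, 0, 1, 0.005, 0.003, 0.172, 0, 1, 0.005, 0.003, 0.172, 0, 1, 0.005, 0.003, 0.172, 0], force=20)

```text
t: 17.65
eef_pos: [0.4996, 0.4431, 0.0275]
tool_rot: [-2.407, -2.019, -0.004]
contact_force: [-0.5, 1.3, 3.9]
gripper_width: 0.0639
grasp_force: 20.0
```

Request:
jog_arm(deltas=[1, 0, 0, 0, 0, 1, 0, 0, 0, 0, 1, 0, 0, 0, 0])

```text
t: 17.9
eef_pos: [0.4996, 0.4431, 0.0275]
tool_rot: [-2.407, -2.019, -0.004]
contact_force: [0.3, 0.5, 6.0]
gripper_width: 0.064
grasp_force: 20.0
```

Request:
jog_arm(deltas=[1, 0, 0, -0.01, 0, 1, 0, 0, -0.03, 0, 1, 0, 0, -0.06, 0, 1, 0, 0, -0.09, 0, 1, 0, 0, -0.12, 0, 1, 0, 0, -0.14, 0, 1, 0, 0, -0.15, 0, 1, 0, 0, -0.15, 0])

```text
t: 18.57
eef_pos: [0.4997, 0.4431, 0.1787]
tool_rot: [-2.407, -2.018, -0.006]
contact_force: [-0.3, 0.3, -2.9]
gripper_width: 0.0641
grasp_force: 20.0
```

```bash
python3 -c "
from h import *
go(.483,.0205,.09,-9.9)"
```

```text
delta mm [-419.3   57.    87.5] turn -0.1 | heading y -10.0 q6 0.9 pos [0.4997 0.4431 0.1787] t 18.5667 tilt z [ 0.003  0.003 -1.   ]
```

Request:
jog_arm(deltas=[1, -0.012, 0.001, 0, 0, 1, -0.04, 0.005, 0, 0, 1, -0.076, 0.01, 0, 0, 1, -0.114, 0.015, 0, 0, 1, -0.152, 0.02, 0, 0, 1, -0.19, 0.026, 0, 0, 1, -0.228, 0.031, 0, 0, 1, -0.266, 0.036, 0, 0, 1, -0.304, 0.041, 0, 0, 1, -0.34, 0.046, 0, 0, 1, -0.37, 0.05, 0, 0, 1, -0.393, 0.054, 0, 0])

```text
t: 19.57
eef_pos: [0.4807, 0.043, 0.1739]
tool_rot: [-2.407, -2.016, 0.006]
contact_force: [0.7, 1.2, -2.4]
gripper_width: 0.064
grasp_force: 20.0
```

Request:
jog_arm(deltas=[1, -0.018, 0.003, 0, 0, 1, -0.026, 0.003, 0.01, 0, 1, -0.026, 0.003, 0.03, 0, 1, -0.026, 0.003, 0.055, 0, 1, -0.026, 0.003, 0.075, 0, 1, -0.026, 0.003, 0.088, 0, 1, -0.026, 0.003, 0.088, 0, 1, -0.026, 0.003, 0.088, 0, 1, -0.026, 0.003, 0.088, 0])

```text
t: 20.32
eef_pos: [0.4815, 0.02, 0.0877]
tool_rot: [-2.407, -2.018, 0.001]
contact_force: [-0.1, 0.1, -3.2]
gripper_width: 0.0641
grasp_force: 20.0
```

```bash
python3 -c "
from h import *
go(.483,.0205,.0335,-9.9)
snap('wrist','w7.png')"
```

```text
delta mm [ 0.8  1.5 54.2] turn -0.1 | heading y -10.0 q6 0.21 pos [0.4815 0.02   0.0877] t 20.3167 tilt z [-0.001  0.    -1.   ]
```

View pics/w7.png

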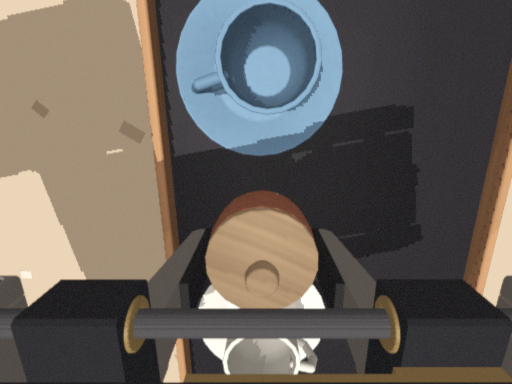

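The sugar lid is centred at (263,257), in line with both saucers. The blue saucer spans columns 177–342 with its bottom at row 154, and the white saucer spans columns 197–326.

```bash
python3 -c "
from h import *
print('bs',circ([ray('wrist',*p,.022) for p in [(177,65),(342,65),(260,154),(205,129),(315,129)]]))
print('bc',circ([ray('wrist',*p,.071) for p in [(216,55),(322,55),(268,2),(268,112)]]))
print('sugar',circ([ray('wrist',*p,.118) for p in [(207,258),(318,258),(263,312)]]),ray('wrist',263,281,.129))
print('ws',ray('wrist',197,307,.022),ray('wrist',326,307,.022))
go(.483,.0205,.0335,-9.9)
"
```

```text
bs (array([0.5003, 0.1298]), np.float64(0.0609))
bc (array([0.5057, 0.1281]), np.float64(0.0298))
sugar (array([0.4834, 0.0243]), np.float64(0.0292)) [0.48320366 0.02176041 0.129     ]
ws [ 0.40540489 -0.06304467  0.022     ] [ 0.52588096 -0.08443523  0.022     ]
delta mm [ 0.7  0.9 54.7] turn -0.1 | heading y -10.0 q6 0.21 pos [0.482  0.02   0.0882] t 20.3667 tilt z [ 0.001  0.    -1.   ]
```

Request:
jog_arm(deltas=[1, 0, 0, 0.012, 0, 1, 0, 0.001, 0.027, 0, 1, 0, 0.001, 0.04, 0, 1, 0, 0.001, 0.047, 0, 1, 0, 0.001, 0.05, 0, 1, 0, 0.001, 0.052, 0, 1, 0, 0.001, 0.053, 0, 1, 0, 0.001, 0.0535, 0, 1, 0, 0.001, 0.0535, 0])

```text
t: 21.12
eef_pos: [0.4832, 0.0197, 0.0348]
tool_rot: [2.407, 2.018, 0.001]
contact_force: [-0.3, -0.2, -3.3]
gripper_width: 0.064
grasp_force: 20.0
```

Request:
jog_arm(deltas=[1, 0, 0, 0.0005, 0, 1, 0, 0, 0.001, 0, 1, 0, 0, 0.001, 0, 1, 0, 0, 0.001, 0])

```text
t: 21.45
eef_pos: [0.4829, 0.0197, 0.0335]
tool_rot: [2.407, 2.018, 0.0]
contact_force: [-0.4, 0.4, -1.7]
gripper_width: 0.0638
grasp_force: 20.0
```

Request:
jog_arm(deltas=[1, 0, 0, 0.0005, 0, 1, 0, 0, 0.001, 0, 1, 0, 0, 0.001, 0, 1, 0, 0, 0.001, 0])

```text
t: 21.78
eef_pos: [0.483, 0.0196, 0.0333]
tool_rot: [2.407, 2.018, 0.0]
contact_force: [-4.2, -0.1, 14.4]
gripper_width: 0.0637
grasp_force: 20.0
```

Request:
jog_arm(deltas=[1, 0, 0, -0.001, 0, -0.45, 0, 0, -0.001, 0, -0.55, 0, 0, -0.001, 0, -0.7, 0, 0, -0.001, 0, -0.8, 0, 0, -0.001, 0, -0.8, 0, 0, -0.001, 0, -0.8, 0, 0, -0.02, 0, -0.8, 0, 0, -0.05, 0, -0.8, 0, 0, -0.09, 0, -0.8, 0, 0, -0.13, 0, -1, 0, 0, -0.165, 0, -1, 0, 0, -0.165, 0])

```text
t: 22.78
eef_pos: [0.4866, 0.0198, 0.2039]
tool_rot: [2.403, 2.014, 0.013]
contact_force: [1.2, 0.4, 1.0]
gripper_width: 0.0919
grasp_force: 0.0
```

```bash
python3 -c "
from h import *
go(.534,-.335,.13,-13)"
```

```text
delta mm [-341.2  107.8   74.2] turn 3.0 | heading y -10.0 q6 0.21 pos [0.4866 0.0198 0.2039] t 22.7833 tilt z [ 0.01  0.   -1.  ]
```

Request:
jog_arm(deltas=[-1, -0.025, 0.008, 0, 0, -1, -0.06, 0.02, 0, 0, -1, -0.098, 0.032, 0, 0, -1, -0.136, 0.044, 0, 0, -1, -0.174, 0.057, 0, 0, -1, -0.212, 0.069, 0, 0, -1, -0.25, 0.081, 0.01, 3, -1, -0.285, 0.093, 0.02, 3, -1, -0.315, 0.102, 0.035, 3, -1, -0.335, 0.108, 0.045, 3, -1, -0.341, 0.111, 0.05, 3, -1, -0.341, 0.111, 0.05, 3])

```text
t: 23.78
eef_pos: [0.5317, -0.3363, 0.1452]
tool_rot: [-2.459, -1.951, 0.001]
contact_force: [-0.0, 0.1, 0.1]
gripper_width: 0.0918
grasp_force: 0.0
```

Request:
jog_arm(deltas=[-1, 0, 0, 0, 0, -1, 0, 0, 0, 0, -1, 0, 0, 0, 0])

```text
t: 24.03
eef_pos: [0.533, -0.3343, 0.1481]
tool_rot: [2.458, 1.956, 0.001]
contact_force: [0.4, -0.2, 0.2]
gripper_width: 0.0917
grasp_force: 0.0
```

```bash
python3 -c "
from h import *
go(.534,-.335,.025,-13)
snap('wrist','w8.png')"
```

```text
delta mm [ -0.4   1.1 123.1] turn 0.0 | heading y -13.0 q6 -0.34 pos [ 0.533  -0.3343  0.1481] t 24.0333 tilt z [ 0.001 -0.    -1.   ]
```

View pics/w8.png

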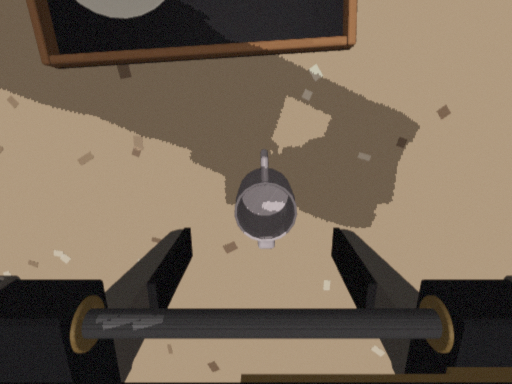

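The jug rim is centred at (266,209). The handle points straight up at (264,152) and the spout is at (266,243), so both are perpendicular to the jaws.

```bash
python3 -c "
from h import *
print(circ([ray('wrist',*p,.07) for p in [(235,209),(297,209),(266,239),(266,181)]]))
go(.534,-.335,.025,-13)"
```

```text
(array([ 0.5365, -0.3382]), np.float64(0.0276))
delta mm [ -0.3   1.  123.2] turn 0.0 | heading y -13.0 q6 -0.34 pos [ 0.533  -0.3344  0.1482] t 24.0833 tilt z [ 0.001 -0.    -1.   ]
```

Request:
jog_arm(deltas=[-1, -0.002, 0.002, 0.025, 0, -1, -0.002, 0.002, 0.055, 0, -1, -0.002, 0.002, 0.085, 0, -1, -0.002, 0.002, 0.108, 0, -1, -0.002, 0.002, 0.119, 0, -1, -0.002, 0.002, 0.122, 0, -1, -0.002, 0.002, 0.122, 0, 0, -0.002, 0.002, 0.122, 0, 1, -0.002, 0.002, 0.122, 0, 1, -0.002, 0.002, 0.122, 0, 1, -0.002, 0.002, 0.122, 0, 1, -0.002, 0.002, 0.122, 0])

```text
t: 25.08
eef_pos: [0.5345, -0.3382, 0.0261]
tool_rot: [2.459, 1.954, 0.001]
contact_force: [2.0, -0.1, 0.6]
gripper_width: 0.0606
grasp_force: 1.1
```

Request:
jog_arm(deltas=[1, 0, 0, 0, 0, 1, 0, 0, 0, 0, 1, 0, 0, -0.01, 0, 1, 0, 0, -0.03, 0, 1, 0, 0, -0.06, 0, 1, 0, 0, -0.09, 0, 1, 0, 0, -0.12, 0, 1, 0, 0, -0.14, 0, 1, 0, 0, -0.14, 0])

```text
t: 25.83
eef_pos: [0.5361, -0.3392, 0.1704]
tool_rot: [2.454, 1.951, 0.003]
contact_force: [1.1, -0.4, -1.6]
gripper_width: 0.0585
grasp_force: 20.0
```

```bash
python3 -c "
from h import *
M=np.array([.483,.0205]);p=M+.11*tx;print(p)
go(p[0],p[1],.09,-9.9)"
```

```text
[0.59141155 0.00187379]
delta mm [345.  -23.6  79.5] turn -3.1 | heading y -13.0 q6 -0.34 pos [ 0.5361 -0.3392  0.1704] t 25.8333 tilt z [ 0.006 -0.004 -1.   ]
```

Request:
jog_arm(deltas=[1, 0.012, -0.001, 0, 0, 1, 0.04, -0.003, 0, -3, 1, 0.076, -0.005, 0, -3, 1, 0.114, -0.008, 0, -3, 1, 0.152, -0.01, 0, -3, 1, 0.19, -0.013, 0, -3, 1, 0.228, -0.016, 0, -3, 1, 0.266, -0.018, 0, -3, 1, 0.3, -0.021, 0, -3, 1, 0.325, -0.022, 0, -3, 1, 0.34, -0.023, 0, -3, 1, 0.345, -0.023, 0, -3])

```text
t: 26.83
eef_pos: [0.5879, 0.0066, 0.1631]
tool_rot: [-2.403, -2.02, 0.004]
contact_force: [0.5, -0.2, -2.8]
gripper_width: 0.0582
grasp_force: 20.0
```

Request:
jog_arm(deltas=[1, 0, 0, 0.012, 0, 1, 0, 0, 0.03, 0, 1, 0, 0, 0.05, 0, 1, 0, 0, 0.07, 0, 1, 0, 0, 0.082, 0, 1, 0, 0, 0.085, 0, 1, 0, 0, 0.085, 0, 1, 0, 0, 0.085, 0])

```text
t: 27.5
eef_pos: [0.5897, 0.0029, 0.0805]
tool_rot: [2.408, 2.018, -0.0]
contact_force: [0.1, 0.2, -0.8]
gripper_width: 0.0585
grasp_force: 20.0
```

```bash
python3 -c "
from h import *
go(.5914,.0019,.032,-9.9)
snap('wrist','w9.png')"
```

```text
delta mm [-0.7  1.8 48.5] turn -0.2 | heading y -10.1 q6 0.18 pos [0.5897 0.0029 0.0805] t 27.5 tilt z [ 0. -0. -1.]
```

View pics/w9.png

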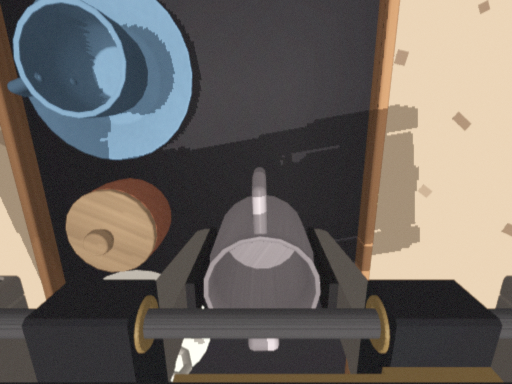

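The sugar lid is at (113,228) and its knob at (95,241). The jug rim is at (263,285), with the handle pointing to the tray's left.

```bash
python3 -c "
from h import *
s=[circ([ray('wrist',*p,.064) for p in [(67,220),(80,253),(160,205),(123,270),(155,239)]]),ray('wrist',95,241,.075)]
print(s); j=ray('wrist',263,285,.1245);print('jug',j)
d=j[:2]-s[1][:2];print('jug rel knob in tray',d@tx,d@ty)
go(.5914,.0019,.032,-9.9)"
```

```text
[(array([0.4932, 0.0285]), np.float64(0.0329)), array([0.48429667, 0.02339334, 0.075     ])]
jug [0.59124842 0.00438359 0.1245    ]
jug rel knob in tray 0.10862621816087285 -0.0006251898661003667
delta mm [-0.9  1.4 49. ] turn -0.2 | heading y -10.1 q6 0.18 pos [0.5902 0.0031 0.081 ] t 27.55 tilt z [ 0.001 -0.    -1.   ]
```

Aligned. I'll lower it.

Request:
jog_arm(deltas=[1, -0.001, 0.001, 0.012, 0, 1, -0.001, 0.001, 0.027, 0, 1, -0.001, 0.001, 0.037, 0, 1, -0.001, 0.001, 0.043, 0, 1, -0.001, 0.001, 0.046, 0, 1, -0.001, 0.001, 0.047, 0, 1, -0.001, 0.001, 0.0475, 0, 1, -0.001, 0.001, 0.0475, 0, 1, -0.001, 0.001, 0.0475, 0])

```text
t: 28.3
eef_pos: [0.5907, 0.0023, 0.0333]
tool_rot: [2.407, 2.018, 0.001]
contact_force: [0.4, -0.0, -1.5]
gripper_width: 0.0583
grasp_force: 20.0
```

Request:
jog_arm(deltas=[1, 0, 0, 0.0005, 0, 1, 0, 0, 0.001, 0, 1, 0, 0, 0.001, 0, 1, 0, 0, 0.001, 0])

```text
t: 28.63
eef_pos: [0.5906, 0.0022, 0.0321]
tool_rot: [2.407, 2.018, 0.001]
contact_force: [-0.1, -0.7, 0.5]
gripper_width: 0.058
grasp_force: 20.0
```

Request:
jog_arm(deltas=[1, 0, 0, 0.0005, 0, -0.35, 0, 0, 0.0005, 0, -0.45, 0, 0, 0.0005, 0, -0.6, 0, 0, 0.0005, 0, -0.7, 0, 0, 0, 0, -0.7, 0, 0, 0, 0, -0.7, 0, 0, -0.02, 0, -0.7, 0, 0, -0.05, 0, -0.7, 0, 0, -0.09, 0, -0.7, 0, 0, -0.13, 0, -1, 0, 0, -0.16, 0, -1, 0, 0, -0.165, 0])

```text
t: 29.63
eef_pos: [0.5934, 0.0023, 0.2029]
tool_rot: [2.403, 2.015, 0.01]
contact_force: [1.6, 0.2, -0.4]
gripper_width: 0.0891
grasp_force: 0.0
```

```bash
python3 -c "
from h import *
go(.521,.3355,.16,-10)"
```

```text
delta mm [ 315.4 -129.8   42.2] turn -0.0 | heading y -10.0 q6 0.18 pos [0.5934 0.0023 0.2029] t 29.6333 tilt z [ 0.009  0.    -1.   ]
```

Request:
jog_arm(deltas=[-1, 0.022, -0.009, 0, 0, -1, 0.055, -0.022, 0, 0, -1, 0.092, -0.037, 0, 0, -1, 0.129, -0.052, 0, 0, -1, 0.166, -0.067, 0, 0, -1, 0.203, -0.082, 0, 0, -1, 0.24, -0.097, 0, 0, -1, 0.272, -0.11, 0.01, 0, -1, 0.297, -0.12, 0.02, 0, -1, 0.31, -0.126, 0.03, 0, -1, 0.315, -0.127, 0.035, 0, -1, 0.315, -0.127, 0.035, 0])

```text
t: 30.63
eef_pos: [0.5194, 0.3343, 0.1599]
tool_rot: [-2.406, -2.02, 0.005]
contact_force: [0.8, 0.0, 0.1]
gripper_width: 0.0919
grasp_force: 0.0
```

Request:
jog_arm(deltas=[-1, 0, 0, 0, 0, -1, 0, 0, 0, 0, -1, 0, 0, 0, 0])

```text
t: 30.88
eef_pos: [0.5211, 0.3333, 0.1624]
tool_rot: [2.409, 2.016, 0.001]
contact_force: [-0.6, -0.0, -0.3]
gripper_width: 0.0921
grasp_force: 0.0
```

```bash
python3 -c "
from h import *
go(.521,.3355,.036,-10)
im=snap('wrist','w10.png');print(proj('wrist',(.521,.3355,.088)))
h=cv2.cvtColor(im,cv2.COLOR_RGB2HSV);m=cv2.inRange(h,(40,60,30),(85,255,255))
c=max(cv2.findContours(m,cv2.RETR_EXTERNAL,cv2.CHAIN_APPROX_NONE)[0],key=cv2.contourArea);print(cv2.boundingRect(c),cv2.fitEllipse(c))"
```

```text
delta mm [  2.1  -0.5 126.4] turn -0.1 | heading y -10.1 q6 0.74 pos [0.5211 0.3333 0.1624] t 30.8833 tilt z [ 0.001  0.    -1.   ]
[260.74574984 207.05670358]
(228, 162, 68, 77) ((261.5716247558594, 201.6254425048828), (66.01530456542969, 74.88971710205078), 1.0714704990386963)
```

Request:
jog_arm(deltas=[-1, 0.002, 0, 0.025, 0, -1, 0.002, 0, 0.055, 0, -1, 0.002, 0, 0.085, 0, -1, 0.002, 0, 0.108, 0, -1, 0.002, 0, 0.12, 0, -1, 0.002, 0, 0.125, 0, -1, 0.002, 0, 0.125, 0, 0, 0.002, 0, 0.125, 0, 1, 0.002, 0, 0.125, 0, 1, 0.002, 0, 0.125, 0, 1, 0.002, 0, 0.125, 0, 1, 0.002, 0, 0.125, 0], force=15)

```text
t: 31.93
eef_pos: [0.521, 0.3368, 0.0377]
tool_rot: [2.407, 2.018, 0.002]
contact_force: [1.1, -0.8, 0.6]
gripper_width: 0.0606
grasp_force: 0.4
```

Request:
jog_arm(deltas=[1, 0, 0, 0, 0, 1, 0, 0, 0, 0, 1, 0, 0, 0, 0])

```text
t: 32.18
eef_pos: [0.5213, 0.3369, 0.0375]
tool_rot: [2.407, 2.018, 0.002]
contact_force: [0.7, -0.5, 5.5]
gripper_width: 0.059
grasp_force: 15.0
```

Request:
jog_arm(deltas=[1, 0, 0, -0.01, 0, 1, 0, 0, -0.03, 0, 1, 0, 0, -0.06, 0, 1, 0, 0, -0.09, 0, 1, 0, 0, -0.12, 0, 1, 0, 0, -0.135, 0, 1, 0, 0, -0.135, 0])

```text
t: 32.77
eef_pos: [0.5222, 0.3376, 0.176]
tool_rot: [2.407, 2.018, 0.009]
contact_force: [0.3, 1.0, -1.8]
gripper_width: 0.0594
grasp_force: 15.0
```

```bash
python3 -c "
from h import *
p=np.array([.5025,.1295])+.11*tx;print(p)
go(p[0],p[1],.1,-9.9)"
```

```text
[0.61091155 0.11087379]
delta mm [-208.1  126.6   75.7] turn -0.1 | heading y -10.0 q6 0.75 pos [0.5222 0.3376 0.176 ] t 32.7667 tilt z [ 0.005  0.003 -1.   ]
```

Request:
jog_arm(deltas=[1, -0.01, 0.006, 0, 0, 1, -0.035, 0.021, 0, 0, 1, -0.065, 0.04, 0, 0, 1, -0.097, 0.059, 0, 0, 1, -0.13, 0.079, 0, 0, 1, -0.16, 0.098, 0, 0, 1, -0.185, 0.113, 0.01, 0, 1, -0.2, 0.122, 0.025, 0, 1, -0.208, 0.127, 0.045, 0, 1, -0.208, 0.127, 0.065, 0, 1, -0.208, 0.127, 0.08, 0, 1, -0.208, 0.127, 0.08, 0])

```text
t: 33.77
eef_pos: [0.6055, 0.1077, 0.0865]
tool_rot: [-2.405, -2.015, 0.013]
contact_force: [-0.0, 0.2, -2.8]
gripper_width: 0.0592
grasp_force: 15.0
```

Request:
jog_arm(deltas=[1, 0, 0, 0, 0, 1, 0, 0, 0, 0, 1, 0, 0, 0, 0])

```text
t: 34.02
eef_pos: [0.6098, 0.1096, 0.0925]
tool_rot: [2.407, 2.018, 0.001]
contact_force: [-0.4, -0.0, -2.4]
gripper_width: 0.0594
grasp_force: 15.0
```

```bash
python3 -c "
from h import *
go(.6109,.1109,.0435,-9.9)"
```

```text
delta mm [ 1.4  0.8 49. ] turn -0.1 | heading y -10.0 q6 0.35 pos [0.6098 0.1096 0.0925] t 34.0167 tilt z [ 0.001  0.    -1.   ]
```

Request:
jog_arm(deltas=[1, 0.001, 0.001, 0.012, 0, 1, 0.001, 0.001, 0.027, 0, 1, 0.001, 0.001, 0.037, 0, 1, 0.001, 0.001, 0.043, 0, 1, 0.001, 0.001, 0.0455, 0, 1, 0.001, 0.001, 0.047, 0, 1, 0.001, 0.001, 0.0475, 0, 1, 0.001, 0.001, 0.0475, 0, 1, 0.001, 0.001, 0.0475, 0])

```text
t: 34.77
eef_pos: [0.6109, 0.1104, 0.0449]
tool_rot: [2.407, 2.018, 0.001]
contact_force: [-0.1, 1.1, -2.1]
gripper_width: 0.0591
grasp_force: 15.0
```

Request:
jog_arm(deltas=[1, 0, 0, 0.0005, 0, 1, 0, 0, 0.001, 0, 1, 0, 0, 0.001, 0, 1, 0, 0, 0.001, 0])

```text
t: 35.1
eef_pos: [0.6108, 0.1104, 0.0436]
tool_rot: [2.407, 2.018, 0.001]
contact_force: [-0.4, -0.1, 0.2]
gripper_width: 0.059
grasp_force: 15.0
```

Touching. I'll press 0.5 mm more, release, and rise well clear.

Request:
jog_arm(deltas=[1, 0, 0, 0.0005, 0, -0.35, 0, 0, 0.0005, 0, -0.45, 0, 0, 0.0005, 0, -0.6, 0, 0, 0.0005, 0, -0.75, 0, 0, 0, 0, -0.75, 0, 0, 0, 0, -0.75, 0, 0, -0.02, 0, -0.75, 0, 0, -0.05, 0, -0.75, 0, 0, -0.09, 0, -1, 0, 0, -0.13, 0, -1, 0, 0, -0.17, 0, -1, 0, 0, -0.21, 0])

```text
t: 36.1
eef_pos: [0.6101, 0.1103, 0.2553]
tool_rot: [-2.407, -2.018, 0.0]
contact_force: [0.5, 0.5, -0.1]
gripper_width: 0.0917
grasp_force: 0.0
```

Request:
jog_arm(deltas=[-1, 0.03, -0.03, -0.03, 0, -1, 0.07, -0.06, -0.06, 0, -1, 0.11, -0.09, -0.08, 0, -1, 0.15, -0.12, -0.08, 0, -1, 0.19, -0.15, -0.08, 0, -1, 0.22, -0.18, -0.08, 0, -1, 0.25, -0.21, -0.08, 0, -1, 0.27, -0.23, -0.08, 0, -1, 0.27, -0.23, -0.08, 0, -1, 0.27, -0.23, -0.08, 0])

```text
t: 36.93
eef_pos: [0.4273, 0.4215, 0.3334]
tool_rot: [-2.401, -2.022, -0.001]
contact_force: [-1.0, -0.3, -0.0]
gripper_width: 0.0915
grasp_force: 0.0
```

```bash
python3 - <<'E'
from h import *
im=cv2.cvtColor(snap('top','top1.png'),cv2.COLOR_RGB2BGR)
cv2.imwrite('pics/top1c.png',cv2.resize(im[130:255,165:325],None,fx=4.8,fy=4.8,interpolation=cv2.INTER_CUBIC))
E
```

```text
(no output)
```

View pics/top1c.png

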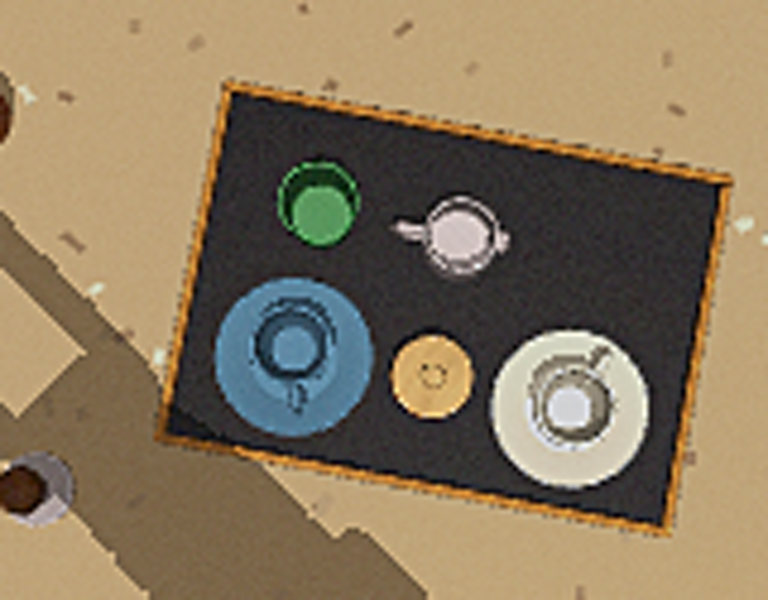

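The enlarged top view, in crop pixels, shows:
- Blue saucer at (294,357) with its cup at (292,338).
- White saucer at (570,409) with its cup at (570,401).
- Sugar knob at (432,375), jug rim at (462,236), glass rim at (319,203).

Next I'll check them in tray coordinates.

```bash
python3 - <<'E'
from h import *
P=lambda u,v,z:ray('top',165+u/4.8-.4,130+v/4.8-.4,z)[:2]
bs,ws=P(294,357,.022),P(570,409,.022)
y=(bs-ws)/np.linalg.norm(bs-ws);x=np.array([y[1],-y[0]]);m=(bs+ws)/2
print(np.linalg.norm(bs-ws))
for n,p in dict(bc=P(292,338,.071),wc=P(570,401,.071),sugar=P(432,376,.064),knob=P(432,375,.075),jug=P(462,236,.076),glass=P(319,203,.094)).items():
    print(n,(1000*np.array([(p-m)@x,(p-m)@y])).round(1))
# wrist look at blue saucer feasibility
go(.503,.13,.25)
E
```

```text
0.2195100374738023
bc [ 11.6 111.3]
wc [   3.7 -104. ]
sugar [3.3 1.9]
knob [3.5 2.3]
jug [111.2  -0.6]
glass [113.3 109.3]
delta mm [-272.2  122.    83.1] turn 0 | heading y -9.8 q6 0.94 pos [0.429  0.419  0.3332] t 36.9833 tilt z [-0.  0. -1.]
```

The blue cup may sit about 5–10 mm behind the middle of its saucer, so I'll look from close above with the arm at rest.

Request:
jog_arm(deltas=[-1, -0.03, 0.01, 0, 0, -1, -0.06, 0.03, 0, 0, -1, -0.095, 0.045, 0, 0, -1, -0.13, 0.06, 0, 0, -1, -0.165, 0.075, 0, 0, -1, -0.2, 0.09, 0.02, 0, -1, -0.235, 0.105, 0.04, 0, -1, -0.26, 0.117, 0.06, 0, -1, -0.272, 0.122, 0.08, 0, -1, -0.272, 0.122, 0.1, 0, -1, -0.272, 0.122, 0.1, 0, -1, -0.272, 0.122, 0.1, 0])

```text
t: 37.98
eef_pos: [0.5034, 0.1261, 0.2329]
tool_rot: [-2.408, -2.016, 0.003]
contact_force: [1.1, -0.0, 0.2]
gripper_width: 0.0916
grasp_force: 0.0
```

Request:
jog_arm(deltas=[-1, 0, 0, 0, 0, -1, 0, 0, 0, 0, -1, 0, 0, 0, 0, -1, 0, 0, 0, 0, -1, 0, 0, 0, 0])

```text
t: 38.4
eef_pos: [0.5041, 0.1276, 0.2339]
tool_rot: [2.406, 2.019, 0.001]
contact_force: [0.3, -0.3, 0.4]
gripper_width: 0.0918
grasp_force: 0.0
```

```bash
python3 - <<'E'
from h import *
go(.503,.13,.05)
im=cv2.cvtColor(snap('wrist','w11.png'),cv2.COLOR_RGB2BGR)
hsv=cv2.cvtColor(im,cv2.COLOR_BGR2HSV);m=cv2.inRange(hsv,(90,80,30),(125,255,255))
c=max(cv2.findContours(m,cv2.RETR_EXTERNAL,cv2.CHAIN_APPROX_NONE)[0],key=cv2.contourArea)
print(cv2.boundingRect(c),cv2.fitEllipse(c))
x,y=np.int32(cv2.fitEllipse(c)[0]);x0=max(x-75,0);y0=max(y-65,0);print(x0,y0)
cv2.imwrite('pics/w11c.png',cv2.resize(im[y0:y0+120,x0:x0+160],None,fx=5,fy=5,interpolation=cv2.INTER_CUBIC))
print(proj('wrist',(.503,.13,.022)))
E
```

```text
delta mm [  2.1  -1.6 183.9] turn 0 | heading y -10.0 q6 0.42 pos [0.5041 0.1276 0.2339] t 38.4 tilt z [ 0.001  0.    -1.   ]
(212, 129, 91, 91) ((257.212158203125, 174.2481689453125), (89.10018920898438, 90.117431640625), 80.7767105102539)
182 109
[260.171003   174.71961557]
```

View pics/w11c.png

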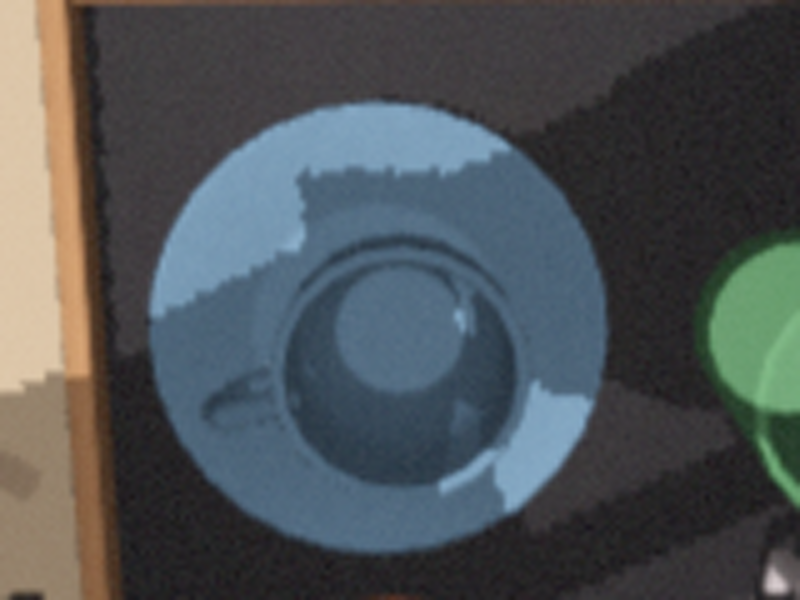

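The crop shows the saucer centred at (377,327), the cup rim at (400,370) and the cup's inner floor at (399,329).

```bash
python3 - <<'E'
from h import *
f=lambda u,v,z:ray('wrist',182+u/5-.4,109+v/5-.4,z)[:2]
s=f(378,327,.022)
for n,p in dict(rim=f(400,370,.071),floor=f(399,329,.0155)).items():
    d=p-s;print(n,p.round(4),1000*d@tx,1000*d@ty)
print(s); go(.503,.13,.05)
E
```

```text
rim [0.505  0.1305] 5.842291220674902 -0.2112539114450771
floor [0.5045 0.1288] 5.632107235199486 -1.9253698926778857
[0.49924555 0.13166268]
delta mm [  2.2  -1.5 183.8] turn 0 | heading y -10.0 q6 0.42 pos [0.504  0.1276 0.2338] t 38.45 tilt z [ 0.001  0.    -1.   ]
```

The blue cup is about 6 mm too far back. There is ample time, so I'll re-grasp it (jaws across the handle again) and shift it.

Request:
jog_arm(deltas=[-0.65, 0.002, 0, 0, 7, -0.65, 0.002, 0, 0, 14, -0.65, 0.002, 0, 0, 21, -0.65, 0.002, 0, 0, 28, -0.65, 0.002, 0, 0, 35, -0.65, 0.002, 0, 0.02, 42, -0.65, 0.002, 0, 0.04, 49, -0.65, 0.002, 0, 0.06, 56, -0.65, 0.002, 0, 0.08, 63, -0.65, 0.002, 0, 0.09, 70, -0.65, 0.002, 0, 0.1, 75, -0.65, 0.002, 0, 0.1, 75])

```text
t: 39.45
eef_pos: [0.503, 0.1291, 0.1316]
tool_rot: [3.138, 0.13, -0.005]
contact_force: [-0.3, 0.2, 0.7]
gripper_width: 0.0757
grasp_force: 0.0
```

Request:
jog_arm(deltas=[-0.65, 0, 0, 0, 0, -0.65, 0, 0, 0, 0, -0.65, 0, 0, 0, 0])

```text
t: 39.7
eef_pos: [0.5048, 0.1294, 0.1342]
tool_rot: [-3.138, -0.139, -0.002]
contact_force: [0.5, 0.1, 0.6]
gripper_width: 0.0756
grasp_force: 0.0
```

```bash
python3 -c "
from h import *
go(.5043,.1298,.05,-85)"
```

```text
delta mm [-0.6 -0.4 84.2] turn 0.1 | heading y -84.9 q6 1.73 pos [0.5048 0.1294 0.1342] t 39.7 tilt z [ 0.001  0.    -1.   ]
```

Request:
jog_arm(deltas=[-0.65, 0, 0, 0.02, 0, -0.65, 0, 0, 0.045, 0, -0.65, 0, 0, 0.065, 0, -0.65, 0, 0, 0.08, 0, -0.65, 0, 0, 0.084, 0, -0.65, 0, 0, 0.084, 0, 0, 0, 0, 0.084, 0, 1, 0, 0, 0.084, 0, 1, 0, 0, 0.084, 0, 1, 0, 0, 0.084, 0, 1, 0, 0, 0.084, 0, 1, 0, 0, 0.084, 0])

```text
t: 40.7
eef_pos: [0.5052, 0.1293, 0.0504]
tool_rot: [-3.138, -0.136, -0.003]
contact_force: [0.0, -1.8, 7.5]
gripper_width: 0.0619
grasp_force: 15.0
```

Request:
jog_arm(deltas=[1, 0, 0, -0.002, 0, 1, 0, 0, -0.005, 0, 1, 0, 0, -0.008, 0, 1, 0, 0, -0.01, 0, 1, 0, 0, -0.01, 0, 1, 0, 0, -0.01, 0])

```text
t: 41.2
eef_pos: [0.5042, 0.1293, 0.0595]
tool_rot: [-3.139, -0.136, -0.0]
contact_force: [0.4, -0.0, -2.4]
gripper_width: 0.0613
grasp_force: 15.0
```

Request:
jog_arm(deltas=[1, -0.002, 0, 0, 0, 1, -0.004, -0.001, 0, 0, 1, -0.006, -0.001, 0, 0, 1, -0.006, -0.001, 0.003, 0, 1, -0.006, -0.001, 0.006, 0, 1, -0.006, -0.001, 0.0075, 0, 1, -0.006, -0.001, 0.0085, 0, 1, -0.006, -0.001, 0.009, 0, 1, -0.006, -0.001, 0.009, 0, 1, -0.006, -0.001, 0.009, 0])

```text
t: 42.03
eef_pos: [0.4983, 0.1297, 0.0505]
tool_rot: [3.139, 0.136, 0.0]
contact_force: [-0.6, -0.9, 3.8]
gripper_width: 0.0617
grasp_force: 15.0
```

Request:
jog_arm(deltas=[1, 0, 0, 0.0005, 0, 1, 0, 0, 0.001, 0, 1, 0, 0, 0.001, 0, 1, 0, 0, 0.001, 0])

```text
t: 42.37
eef_pos: [0.4986, 0.1296, 0.0503]
tool_rot: [3.139, 0.136, 0.001]
contact_force: [-4.1, -2.3, 15.1]
gripper_width: 0.0615
grasp_force: 15.0
```

Down. I'll release, rise, and measure.

Request:
jog_arm(deltas=[1, 0, 0, -0.001, 0, -0.4, 0, 0, -0.001, 0, -0.5, 0, 0, -0.001, 0, -0.65, 0, 0, -0.001, 0, -0.65, 0, 0, -0.001, 0, -0.65, 0, 0, -0.001, 0, -0.65, 0, 0, -0.02, 0, -0.65, 0, 0, -0.05, 0, -0.65, 0, 0, -0.09, 0, -1, 0, 0, -0.13, 0, -1, 0, 0, -0.17, 0, -1, 0, 0, -0.18, 0])

```text
t: 43.37
eef_pos: [0.5009, 0.1304, 0.2354]
tool_rot: [-3.137, -0.136, -0.013]
contact_force: [1.5, 0.4, -0.6]
gripper_width: 0.0916
grasp_force: 0.0
```

Request:
jog_arm(deltas=[-1, 0, 0, 0, 0, -1, 0, 0, 0, 0, -1, 0, 0, 0, 0, -1, 0, 0, 0, 0, -1, 0, 0, 0, 0])

```text
t: 43.78
eef_pos: [0.4972, 0.1294, 0.2275]
tool_rot: [3.138, 0.136, -0.005]
contact_force: [0.2, 0.5, -0.8]
gripper_width: 0.092
grasp_force: 0.0
```

```bash
python3 - <<'E'
from h import *
go(.5,.13,.23)
c=get_calibration('wrist');im=snap('wrist','w12.png')
hsv=cv2.cvtColor(im,cv2.COLOR_RGB2HSV);m=cv2.inRange(hsv,(90,60,30),(125,255,255))
k=max(cv2.findContours(m,cv2.RETR_EXTERNAL,cv2.CHAIN_APPROX_NONE)[0],key=cv2.contourArea)
e=cv2.fitEllipse(k);s=ray('wrist',*e[0],.022,c)[:2];print(e,s)
g=cv2.GaussianBlur(cv2.cvtColor(im,cv2.COLOR_RGB2GRAY),(3,3),0).astype(float)
gx=cv2.Sobel(g,6,1,0);gy=cv2.Sobel(g,6,0,1);mag=np.hypot(gx,gy)
# best-fit of inner-floor/rim circles: search world centre maximizing mean gradient along projected circle
a=np.linspace(0,2*np.pi,90,endpoint=False)
for n,z,rs in (('rim',.071,(.0275,.031)),('saucer',.022,(.061,.062,.063))):
    best=max((np.mean([min(mag[int(round(v)),int(round(u))],150) for u,v in [proj('wrist',(x+r*np.cos(t),y+r*np.sin(t),z),c) for t in a]]),x,y,r)
      for r in rs for x in np.arange(s[0]-.01,s[0]+.0101,.001) for y in np.arange(s[1]-.01,s[1]+.0101,.001))
    d=np.array(best[1:3])-s;print(n,np.round(best,4),1000*d@tx,1000*d@ty)
E
```

```text
delta mm [ 2.8 -0.3 -2.5] turn 0 | heading y -85.0 q6 1.74 pos [0.4972 0.1294 0.2275] t 43.7833 tilt z [-0.003 -0.001 -1.   ]
((262.195556640625, 173.65452575683594), (91.71695709228516, 93.21022033691406), 85.36094665527344) [0.50143846 0.12906598]
rim [1.10898e+02 4.98400e-01 1.29100e-01 2.75000e-02] -2.9566786388756685 -0.5079876242747874
saucer [1.476811e+02 4.984000e-01 1.291000e-01 6.200000e-02] -2.9566786388756685 -0.5079876242747874
```

The blue cup and saucer are now concentric. I'll run the same check over the white cup.

Request:
jog_arm(deltas=[-1, -0.002, 0.025, 0, 0, -1, -0.005, 0.06, 0, 0, -1, -0.008, 0.095, 0, 0, -1, -0.01, 0.13, 0, 0, -1, -0.012, 0.165, 0, 0, -1, -0.014, 0.195, 0, 0, -1, -0.015, 0.215, 0, 0, -1, -0.015, 0.215, 0, 0, -1, -0.015, 0.215, 0, 0, -1, -0.015, 0.215, 0, 0, -1, -0.015, 0.215, 0, 0, -1, -0.015, 0.215, 0, 0])

```text
t: 44.83
eef_pos: [0.5017, -0.0847, 0.2292]
tool_rot: [-3.138, -0.138, 0.0]
contact_force: [-0.8, -0.4, -0.3]
gripper_width: 0.092
grasp_force: 0.0
```

```bash
python3 - <<'E'
from h import *
go(.463,-.089,.23)
c=get_calibration('wrist');im=snap('wrist','w13.png')
g=cv2.GaussianBlur(cv2.cvtColor(im,cv2.COLOR_RGB2GRAY),(3,3),0).astype(float)
mag=np.hypot(cv2.Sobel(g,6,1,0),cv2.Sobel(g,6,0,1))
a=np.linspace(0,2*np.pi,90,endpoint=False);s=np.array([.464,-.0885])
for n,z,rs in (('rim',.071,(.0275,.031)),('saucer',.022,(.061,.062,.063))):
  for r in rs:
    best=max((np.mean([min(mag[int(round(v)),int(round(u))],150) for u,v in [proj('wrist',(x+r*np.cos(t),y+r*np.sin(t),z),c) for t in a]]),x,y)
      for x in np.arange(s[0]-.012,s[0]+.0121,.001) for y in np.arange(s[1]-.012,s[1]+.0121,.001))
    print(n,r,np.round(best,4))
E
```

```text
delta mm [-39.    0.9  -0.8] turn 0 | heading y -85.0 q6 1.31 pos [ 0.5017 -0.0847  0.2292] t 44.8333 tilt z [-0.  0. -1.]
rim 0.0275 [ 1.211294e+02  4.620000e-01 -8.850000e-02]
rim 0.031 [ 1.185712e+02  4.670000e-01 -8.750000e-02]
saucer 0.061 [ 1.50e+02  4.63e-01 -8.75e-02]
saucer 0.062 [ 1.50e+02  4.63e-01 -8.75e-02]
saucer 0.063 [ 1.50e+02  4.62e-01 -8.85e-02]
```

The white cup is within a few mm of its saucer's middle. I'm handing in.

```bash
python3 -c "
from plant import *
print(hand_in())"
```

```text
the job is handed in; nothing more can be done
None
```

The tray is laid and handed in at about 45 s of robot time: both cups on the middle of their saucers (the blue one re-centred once), the sugar bowl midway between, with the jug behind it and the glass behind the blue saucer; `hand_in` returned no verdict.

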